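Tip the whetstone out of its fitted case and clamp it in the holder

TASK

Get the whetstone ready for sharpening: press down the end where the wall of its case leans outward, so that it tips and stays with its other end raised, then grip that end and lift it out. Set it down, without dropping it, flat and square in the middle of the holder's rubber bed, orange stone upward, then push the sliding jaw home until the stone sits tight between both jaws. Leave the other things where they stand.

Things in the scene. Friction and masses are not known exactly. Their poses are not given: they have to be found in the camera images.
- whetstone: Whetstone: an orange-brown stone (upper 24 mm) glued on a pale wooden base (lower 18 mm); one loose solid block 140 mm long (its x), 56 wide (its y), 42 high (its z), about 0.4 kg, centre of mass 26 mm up, both ends alike. Origin: centre of the underside. It starts flat in its case, its top flush with the case rim, its axes along those of the case.
- stone_case: Dark wooden case cut to fit the whetstone, fixed on a butcher's block whose top is 40 mm above the worktop; from x = -82 to +103 mm, 79 wide (y), 68 high. Origin: middle of the pocket, at the case's underside. Only 1.5 mm is free along the stone's sides: no finger fits in. The stone lies on a shelf at z = 26 mm that runs from the -x end to x = +3.5 mm; beyond it the pocket is hollow, 20 mm deeper.
- leaning_end (a point): Middle of the rim at the case's +x end (case x = +93, z = 68 mm), where the pocket's end wall is paler and leans outward. Pressed down lightly (1 to 6 N) near this end, say 55 mm from its middle, the stone rocks over the shelf's edge: this end sinks into the hollow, and it stays so by its own weight, tipped about 0.3 rad.
- raised_end (a point): Middle of the rim at the case's -x end (case x = -72, z = 68 mm). When the stone is tipped its end here stands about 20 mm above the rim (its top corner at case x = -58 mm, z = 88 mm), and its two sides, 56 mm apart, can be gripped there above the rim, from above.
- stone_holder: Whetstone holder, fixed: black plate from x = -128 to +94 mm, 74 wide (y); rubber bed in the middle, steel fixed jaw at its +x end (inner face at x = +70 mm), steel sliding jaw with a red mark at its -x end. Both jaws reach 46 mm above the worktop, 16 above the bed; the stone stands well above them. Origin: on the worktop, below the middle of a clamped stone.
- bed (a point): Middle of the flat rubber bed's top (holder x = 0, y = 0), 30 mm above the worktop; the bed is 112 mm along the holder's x and 50 mm wide. The stone belongs here, its length along the holder's x, either way round.
- jaw (a joint): Travel of the sliding jaw along the holder's +x, toward the stone, m. 0: wide open (inner face at holder x = -98 mm, 168 mm between the jaws); 0.028: the jaws are 140 mm apart, the length of the stone; ends at 0.040. It slides stiffly (about 3 N) and stays where it is pushed.
- jaw_face (a point): Middle of the sliding jaw's inner face, 37.5 mm above the worktop. The jaw is a block 18 mm long (its outer face lies 18 mm behind this point, toward the holder's -x), 66 mm wide, from 14 to 46 mm above the worktop; its outer face stands free above 25 mm and can be pushed by closed fingertips.
- tumbler: Bystander: clear drinking glass, 80 mm across, 91 mm high, loose. Origin: centre of its foot.
- lime: Bystander: green lime, 57 mm, loose. Origin: underside.
- garlic: Bystander: garlic bulb, 56 mm, loose. Origin: underside.
- salt_shaker: Bystander: glass salt shaker, 44 mm across, 90 mm high, loose. Origin: centre of its foot.
- spice_jar: Bystander: glass spice jar with dark cap, 41 mm across, 105 mm high, loose. Origin: centre of its foot.
- plaid_bag: Tall plaid cool bag behind the work, stands fixed: 350 mm high; its front face runs from world x = 0.55, y = 0.05 to x = 0.58, y = -0.24 m. Keep the arm clear of it. Origin: middle of its underside.
- lunch_bag: Black lunch bag at the back on the left, stands fixed: 165 mm high; it fills world x from 0.53 to 0.75, y from 0.13 to 0.43 m. Origin: middle of its underside.

How it is judged (in metres and radians):
On the way, in this order (a step that is already met when the one before it is completed fails the run):
1. the whetstone stands tipped in its case, one end pressed down into the hollow and the other end raised (angle between whetstone's own z axis and vertical between 0.22 and 0.4 rad and horizontal distance between whetstone and stone_case below 0.012 m and z of whetstone in the frame of stone_case between 0.018 and 0.036 m and contact force between the fingers and whetstone below 0.5 N), for 0.2 s.
2. the whetstone lies flat on the holder's bed between the jaws, stone side up (z of whetstone in the frame of stone_holder between 0.027 and 0.034 m and y of whetstone in the frame of stone_holder between -0.01 and 0.01 m and angle between the x axis of whetstone and the x axis of stone_holder, either way round below 0.08 rad and angle between whetstone's own z axis and vertical below 0.06 rad and x of whetstone in the frame of stone_holder between -0.03 and 0.004 m), for 0.2 s.
At the end, for the whole second after the job is handed in: The whetstone rests on the holder's bed, stone side up, level within 0.06 rad, in line with the holder within 0.08 rad, within 10 mm of the middle of the bed's width and 3.5 mm of the holder's origin along its x; the sliding jaw is pushed up to it (travel 25.5 to 31 mm) (z of whetstone in the frame of stone_holder between 0.027 and 0.034 m and y of whetstone in the frame of stone_holder between -0.01 and 0.01 m and angle between the x axis of whetstone and the x axis of stone_holder, either way round below 0.08 rad and angle between whetstone's own z axis and vertical below 0.06 rad and x of whetstone in the frame of stone_holder between -0.0035 and 0.0035 m and value of joint jaw between 0.0255 and 0.031 m and linear speed of whetstone below 0.01 m/s); the robot touches nothing.
It fails at once if a bystander is moved by more than 3 cm (distance of any of tumbler, lime, garlic, salt_shaker, spice_jar from where it was at the start of the episode above 0.03 m).
It fails at once if the whetstone is dropped: out of the fingers it falls faster than 0.5 m/s, that is by more than about 13 mm (linear speed of whetstone above 0.5 m/s and contact force between the fingers and whetstone below 0.5 N).
It also fails if it takes over 69 s, if anything falls off the work surface, if the arm or the gripper's body presses on something with over 40 N, if the wrist force passes 120 N, or if a joint passes its speed limit or range.

ROBOT

A 7-joint arm with a two-finger parallel gripper is mounted at the origin on a cart in front of the work surface, level with it; the furniture and walls round the work are solid. World frame = base frame: x ahead of the robot, y to its left, z up, the work surface at z = 0. Lengths are in m, angles in degrees, forces in N, time in s.
With the tool pointing down it reaches from about 0.4 to 0.85 m from the base axis. Payload 4.5 kg.
Tool frame: the origin (TCP) lies midway between the tips of the shut fingers; the grasp point (between the pads) lies 19 mm behind it; z points along the fingers, y is the line along which they close (so a half turn about z gives the same grasp; the last joint's range is limited). The gripper opens to 88 mm and grips with 3 to 60 N. Pads are 18 mm wide; open, the fingers measure 123 mm over their backs; the gripper's body (75 mm by 187 mm) begins 45 mm behind the grasp point.
Start: joints at [71.837, 39.483, -11.15, 89.685, 9.013, 51.709, -12.324], TCP at [0.215, -0.587, 0.239] pointing down, gripper open.
Joint ranges: [-172.22, 172.22], [-26.19, 119.32], [-84.43, 86.54], [7.71, 146.69], [-57.33, 237.33], [2.42, 119.75], [-152.13, 152.13]. Speed limits (degrees/s): [147.25, 147.25, 180, 180, 180, 180, 180].

INTERFACE

Orientations are given as a 3x3 rotation matrix whose columns are the frame's x, y, z axes.
In Python, from rig import * gives the robot as it stands.
- The arm moves only by the shell command python3 -m jog 'ROWS' [FORCE]. ROWS is JSON, a list of rows, each an object of numbers: "x", "y", "z": the shift along the tool's x, y, z in mm; "twist": the turn about the tool's z in degrees; "gripper": the opening, from 0 (shut) to 1 (fully open). A call has 1 to 20 rows; each row shifts and turns the commanded pose from where the row before left it, along the tool's axes as they then stand; what a row does not reach is not made up. A row lasts 1/10 s, in which the tool goes at most 50 mm and 8.59 degrees, less where a joint would pass 70% of its speed; a pose out of reach is approached as far as the arm can. A call is refused whole if a number of a shift passes 50 or a number of a turn 8.59, either way. A call with a gripper value outside its range is refused whole. The fingers move at their own pace and stop on an object; FORCE is the grip in N (left out, the last holds). Time passes only in rows, so rows that do not move let the fingers close. It gives the time, the measured TCP pose, the force, the opening and the grip force at its end, in the units of the state.
- state(): the state, without advancing time (a new reading comes with each control period).
- capture(name): name is "side" or "top"; returns a dict with "pixels" (384x512x3 uint8, red, green, blue), "depth" (384x512 float32, m along the optical axis (not along the pixel's ray), 0 where there is no reading), "K" (3x3 intrinsics, pixels), "k1" (the pictures are not rectified: a ray, as slopes to the right and down, at radius r is drawn at 1 + k1 r^2 times it, then the intrinsics apply), "camera_from_world" (4x4, takes a point from world to camera coordinates). Camera axes: x right, y up, looking along -z (the intrinsics and any distortion apply to the point x, -y, -z); pixel columns grow to the right and rows downward; lengths in m; the calibration is good to about 2 mm. A picture is of the moment at which its call begins.
- finish_job(): hands the job in; it is judged then, once.
The state is a dict: "time_s": time; "joints": joint angles; "qvel": joint speeds; "effort": joint torques, N m; "tcp_pos": TCP position; "eef_rot": TCP orientation; "wrist_force": force on the tool from outside, world axes, zero at the start; "wrist_torque": the same for the moment, N m; "finger_gap": finger opening in m; "finger_force": force on a finger pad.
Only numpy, scipy, OpenCV 4.12 (cv2) and the standard library are available. Lean on these libraries where they do the work, as an engineer would, in place of code of your own. Each camera call takes 0.05 s, during which the arm holds its last target. There are 200 camera calls.

## Working session

There is one attempt and no reset: what is moved stays moved. The work goes in short steps, Python scripts to look and compute and a shell command to move; the robot and the scene stay as the last step left them, time stands still between calls to the robot, and variables do not carry over. Pictures are saved under pics/ and viewed, at most 10 in all, crops included, and the job is handed in when it is done.

```bash
ls; mkdir -p pics; cat > h.py <<'E'
from rig import *
import numpy as np, cv2
def ray(c,uv):
    K=c["K"];p=np.array([(uv[0]-K[0,2])/K[0,0],(uv[1]-K[1,2])/K[1,1]]);s=p.copy()
    for _ in range(30): s=p/(1+c["k1"]*(s@s))
    T=c["camera_from_world"];R=T[:3,:3];o=-R.T@T[:3,3]
    return o,R.T@np.array([s[0],-s[1],-1.0])
def onplane(c,uv,z):
    o,d=ray(c,uv);return o+d*(z-o[2])/d[2]
def withdepth(c,uv):
    o,d=ray(c,uv);return o+d*c["depth"][int(uv[1]),int(uv[0])]
def cloud(c):
    h,w=c["depth"].shape;K=c["K"]
    v,u=np.mgrid[:h,:w];p=np.stack([(u-K[0,2])/K[0,0],(v-K[1,2])/K[1,1]],-1);s=p.copy()
    for _ in range(30): s=p/(1+c["k1"]*(s**2).sum(-1,keepdims=True))
    T=c["camera_from_world"];R=T[:3,:3];o=-R.T@T[:3,3]
    D=np.concatenate([s[...,:1],-s[...,1:],-np.ones((h,w,1))],-1)
    P=o+(D*c["depth"][...,None])@R
    P[c["depth"]==0]=np.nan
    return P
def save(c,n): cv2.imwrite("pics/"+n,c["pixels"][...,::-1])
E
python3 - <<'E'
from h import *
import pickle
for n in("top","side"):
    c=capture(n);save(c,n+"0.png");pickle.dump(c,open(n+"0.pkl","wb"))
    T=c["camera_from_world"];print(n,-T[:3,:3].T@T[:3,3],c["K"][0],c["k1"])
s=state();print(s["tcp_pos"],s["eef_rot"],s["finger_gap"])
E
```

```text
pics
top [ 0.11453483 -0.09693866  1.05117812] [389.61774413   0.         254.72708373] 0.035756443291645824
side [ 0.82665837 -0.7150144   1.09941517] [481.95346537   0.         264.19202074] 0.05947138664908975
[ 0.21452686 -0.58645265  0.23800017] [[ 9.39069635e-01  3.43726250e-01 -6.96125132e-04]
 [ 3.43726919e-01 -9.39068545e-01  1.44013691e-03]
 [-1.58696353e-04 -1.59166579e-03 -9.99998721e-01]] 0.0880314636683466
```

View pics/top0.png

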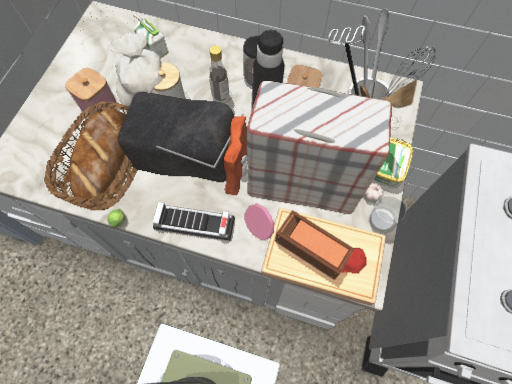

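View pics/side0.png

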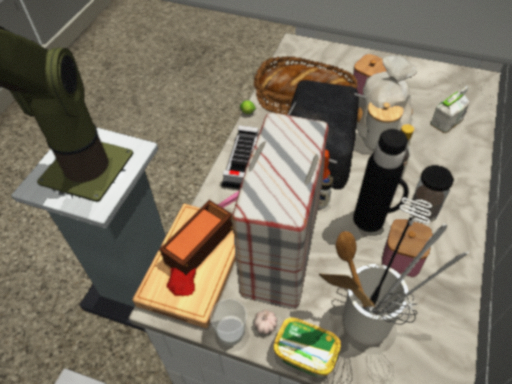

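Top view: case about (315,245) on the block, stone orange, red object at (353,260). Holder about (193,222) with the red-marked jaw at its right end (223,223). Lime (116,217), tumbler (383,217), garlic (373,192). I'll enlarge both to find the paler end wall and the corners.

```bash
python3 - <<'E'
from h import *
import pickle
t=pickle.load(open("top0.pkl","rb"));s=pickle.load(open("side0.pkl","rb"))
a=cv2.resize(t["pixels"][205:295,255:390],None,fx=5.9,fy=5.9,interpolation=cv2.INTER_CUBIC)[:300*2]
cv2.imwrite("pics/tc.png",a[:,:800,::-1])
h=cv2.resize(t["pixels"][195:250,145:245],(800,440),interpolation=cv2.INTER_CUBIC)
cv2.imwrite("pics/th.png",h[...,::-1])
for n,c in(("t",t),("s",s)):
    P=cloud(c);hs=cv2.cvtColor(c["pixels"],cv2.COLOR_RGB2HSV)
    m=((hs[...,0]>4)&(hs[...,0]<16)&(hs[...,1]>120)&(hs[...,2]>140)&(abs(P[...,2]-.108)<.012)).astype(np.uint8)
    k,l,st,ce=cv2.connectedComponentsWithStats(m)
    i=1+np.argmax(st[1:,4]);mm=(l==i)
    cn=max(cv2.findContours(mm.astype(np.uint8),cv2.RETR_EXTERNAL,cv2.CHAIN_APPROX_NONE)[0],key=len)[:,0]
    W=np.array([onplane(c,q,.108)[:2] for q in cn]).astype(np.float32)
    r=cv2.minAreaRect(W*1000);print(n,st[i],"z",np.nanmedian(P[mm][:,2]),r)
    # things on table: height map
for z0,z1 in((.09,.115),):
    P=cloud(t);m=(P[...,2]>.1)&(P[...,2]<.114)&(P[...,1]<-.1)&(P[...,1]>-.45)&(P[...,0]<.53)
    W=P[m][:,:2].astype(np.float32)*1000;print("rim",len(W),cv2.minAreaRect(W))
P=cloud(t);m=(P[...,2]>.036)&(P[...,2]<.06)&(P[...,1]>0.0)&(P[...,1]<.28)&(P[...,0]<.53)&(P[...,0]>.3)
for q in np.argwhere(m): pass
print("jaws",m.sum());k,l,st,ce=cv2.connectedComponentsWithStats(m.astype(np.uint8))
for i in range(1,k):
    if st[i,4]>5: print(st[i],np.nanmean(P[l==i],0))
E
```

```text
t [ 290  220   65   50 1288] z 0.10858592002335565 ((436.8001708984375, -175.07229614257812), (154.552490234375, 64.9708251953125), 76.4041976928711)
s [ 166  210   55   50 1170] z 0.10755474295387263 ((441.37432861328125, -171.08111572265625), (140.61090087890625, 58.26279830932617), 72.82794189453125)
rim 1878 ((438.6957092285156, -168.02162170410156), (167.70489501953125, 80.92107391357422), 72.44722747802734)
jaws 442
[153 202  12  22 158] [0.41168367 0.2675565  0.04569663]
[244 209  13  20 110] [0.47457764 0.02022865 0.04723006]
[218 211  11  24 169] [0.43739989 0.08760599 0.04736028]
```

View pics/tc.png

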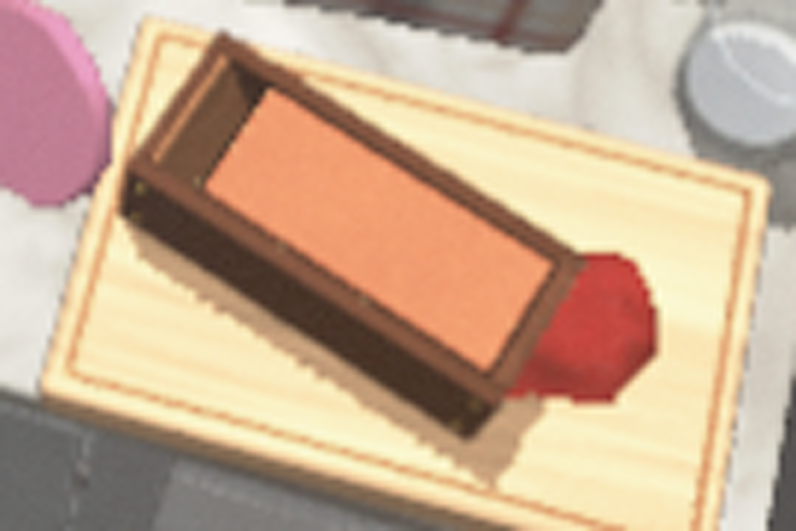

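View pics/th.png

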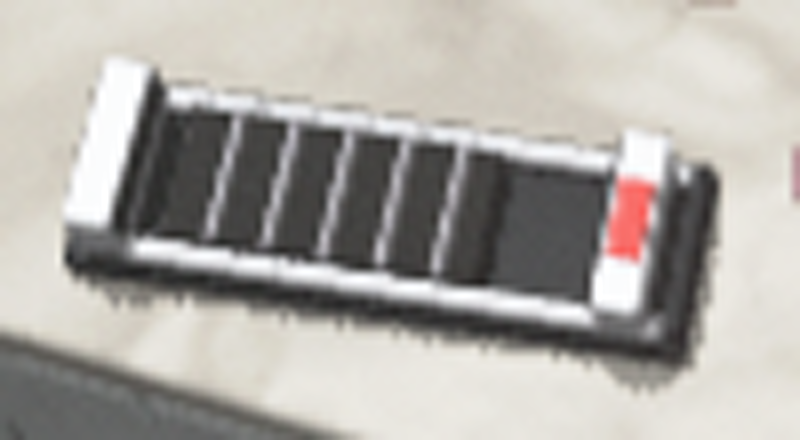

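Top crop: the case's empty paler, sloping end is upper left (crop (195,110), pixel (289,224)); the other end is next to the red item at (360,260). Holder crop: fixed jaw left (crop (108,142)), red-marked sliding jaw right (crop (630,220)), so holder +x points image-left.

```bash
python3 - <<'E'
from h import *
import pickle
t=pickle.load(open("top0.pkl","rb"));s=pickle.load(open("side0.pkl","rb"))
def px(q,o,f): return (np.array(q,float)+.5)/f-.5+o
C=[px(q,(255,205),5.9) for q in((270,88),(205,187),(490,372),(555,262))]
W=np.array([onplane(t,q,.108)[:2] for q in C])*1000
print("stone top",W.round(1),W.mean(0),[np.linalg.norm(W[i]-W[i-1]).round(1) for i in range(4)])
d=(W[0]+W[1]-W[2]-W[3]);print("yaw",np.degrees(np.arctan2(d[1],d[0])))
for n,J in(("slide",((625,128),(668,133),(637,317),(592,308))),("fix",((107,57),(152,68),(112,228),(65,222)))):
    W=np.array([onplane(t,px(q,(145,195),8),.046)[:2] for q in J])*1000
    print(n,W.round(1).tolist(),W.mean(0),[np.linalg.norm(W[i]-W[i-1]).round(1) for i in range(4)])
# colour masks
for n,c in(("t",t),("s",s)):
    P=cloud(c);p=c["pixels"].astype(int)
    hs=cv2.cvtColor(c["pixels"],cv2.COLOR_RGB2HSV)
    om=(hs[...,0]>4)&(hs[...,0]<16)&(hs[...,1]>120)&(hs[...,2]>(190 if n=="t" else 140))&(abs(P[...,2]-.108)<.012)&(P[...,0]>.3)&(P[...,0]<.55)
    jm=(p.min(-1)>205)&(P[...,2]>.036)&(P[...,2]<.06)|((hs[...,0]<8)&(hs[...,1]>100)&(hs[...,2]>180)&(P[...,2]>.036)&(P[...,2]<.06))
    jm&=(P[...,1]>.03)&(P[...,1]<.3)&(P[...,0]>.36)&(P[...,0]<.5)
    for nm,m,z in(("stone",om,.108),("jaw",jm,.046)):
        k,l,st,ce=cv2.connectedComponentsWithStats(m.astype(np.uint8),connectivity=4)
        for i in range(1,k):
            if st[i,4]<40: continue
            v,u=np.nonzero(l==i)
            Q=np.array([onplane(c,q,z)[:2] for q in zip(u,v)])*1000
            r=cv2.minAreaRect(Q.astype(np.float32));w,V=np.linalg.eigh(np.cov(Q.T));a=V[:,1]
            print(n,nm,st[i],"mean",Q.mean(0).round(1),"rect",np.round(r[0],1),np.round(r[1],1),"sd-size",np.sqrt(12*w).round(1),"yaw",np.degrees(np.arctan2(a[1],a[0])).round(1),"z",np.nanmedian(P[l==i][:,2]).round(4))
P=cloud(t)
for n,u,v in(("lime",116,217),("tumbler",383,217),("garlic",373,192),("red",360,260),("pink",258,221)):
    print(n,np.nanmedian(P[v-3:v+4,u-3:u+4].reshape(-1,3),0).round(3))
m=(P[...,1]>-.32)&(P[...,1]<-.2)&(P[...,0]<.45)&(P[...,2]>.05)
hs=cv2.cvtColor(t["pixels"],cv2.COLOR_RGB2HSV);m=((hs[...,0]<4)|(hs[...,0]>174))&(hs[...,1]>150)&(P[...,1]<-.2)
print("red",np.nanpercentile(P[m],[2,50,98],axis=0).round(3))
E
```

```text
stone top [[ 485.7 -110.5]
 [ 433.5  -95.4]
 [ 391.8 -229.1]
 [ 446.2 -245.1]] [ 439.30053909 -170.02160192] [np.float64(140.3), np.float64(54.3), np.float64(140.1), np.float64(56.7)]
yaw 73.18073902369481
slide [[470.7, 100.7], [473.4, 85.9], [407.2, 74.2], [405.6, 89.7]] [439.23294607  87.62585389] [np.float64(66.0), np.float64(15.0), np.float64(67.3), np.float64(15.6)]
fix [[441.6, 281.6], [442.4, 265.1], [383.6, 255.0], [380.8, 271.1]] [412.10256743 268.18105203] [np.float64(61.6), np.float64(16.5), np.float64(59.7), np.float64(16.3)]
t stone [ 290  221   58   46 1166] mean [ 438.2 -170.3] rect [ 438.8 -169.1] [139.3  55. ] sd-size [ 54.9 139.1] yaw 73.0 z 0.1087
t jaw [153 202  11  21 119] mean [412.9 270.1] rect [413.  270.2] [60.6 15.7] sd-size [15.7 61.5] yaw -171.1 z 0.0467
t jaw [219 211  10  23 107] mean [439.6  88.1] rect [439.7  88. ] [64.5 15.2] sd-size [14.6 69.7] yaw -171.9 z 0.0487
s stone [272  73  18  10  78] mean [463.5 455.4] rect [461.6 453.7] [61.4 30.9] sd-size [28.9 56.8] yaw 53.9 z 0.1064
s stone [ 166  210   55   50 1170] mean [ 440.9 -173. ] rect [ 441.4 -171.1] [140.6  58.3] sd-size [ 58.5 140.5] yaw 72.9 z 0.1076
lime [0.366 0.374 0.043]
tumbler [ 0.602 -0.332  0.014]
garlic [ 0.654 -0.287  0.042]
red [ 0.444 -0.287  0.057]
pink [ 0.466 -0.003  0.061]
red [[ 0.41  -0.301  0.043]
 [ 0.436 -0.277  0.055]
 [ 0.477 -0.252  0.066]]
```

```bash
python3 - <<'E'
from h import *
import pickle
t=pickle.load(open("top0.pkl","rb"));P=cloud(t)
for y in np.arange(0.04,.3,.02):
    m=(abs(P[...,1]-y)<.01)&(P[...,2]>.08)&(P[...,0]>.3)&(P[...,0]<.7)
    Q=P[m]
    if len(Q)>3: 
        i=np.argsort(Q[:,0])[:4];print(round(y,2),Q[i].round(3).tolist())
m=(P[...,1]>-.06)&(P[...,1]<.06)&(P[...,0]<.53)&(P[...,0]>.35)&(P[...,2]>.03)
print("pink etc",np.nanpercentile(P[m],[2,50,98],axis=0).round(3))
E
python3 -m jog '[{"x":30,"y":-30,"twist":-8,"gripper":0},{"twist":-8,"x":30,"y":-30}]' 10
python3 -c "
from h import *
s=state();print(s['joints'])"
```

```text
0.04 [[0.547, 0.04, 0.115], [0.548, 0.043, 0.087], [0.548, 0.043, 0.16], [0.548, 0.04, 0.15]]
0.06 [[0.551, 0.051, 0.212], [0.552, 0.052, 0.146], [0.552, 0.051, 0.264], [0.552, 0.051, 0.221]]
0.08 [[0.547, 0.089, 0.091], [0.548, 0.089, 0.084], [0.55, 0.089, 0.167], [0.55, 0.089, 0.091]]
0.1 [[0.546, 0.091, 0.093], [0.546, 0.106, 0.083], [0.546, 0.101, 0.173], [0.546, 0.102, 0.155]]
0.12 [[0.545, 0.114, 0.085], [0.547, 0.115, 0.088], [0.547, 0.112, 0.089], [0.547, 0.112, 0.082]]
0.14 [[0.536, 0.147, 0.165], [0.537, 0.142, 0.16], [0.537, 0.144, 0.164], [0.538, 0.142, 0.165]]
0.16 [[0.537, 0.15, 0.16], [0.538, 0.153, 0.163], [0.539, 0.17, 0.163], [0.539, 0.156, 0.159]]
0.18 [[0.54, 0.181, 0.161], [0.54, 0.173, 0.16], [0.54, 0.187, 0.163], [0.54, 0.179, 0.161]]
0.2 [[0.541, 0.209, 0.164], [0.541, 0.196, 0.16], [0.541, 0.193, 0.162], [0.542, 0.191, 0.156]]
0.22 [[0.542, 0.212, 0.161], [0.543, 0.227, 0.162], [0.543, 0.213, 0.164], [0.543, 0.224, 0.163]]
0.24 [[0.542, 0.249, 0.085], [0.543, 0.249, 0.118], [0.543, 0.248, 0.106], [0.543, 0.244, 0.114]]
0.26 [[0.537, 0.269, 0.11], [0.538, 0.266, 0.093], [0.539, 0.264, 0.105], [0.539, 0.266, 0.098]]
0.28 [[0.534, 0.288, 0.111], [0.534, 0.287, 0.1], [0.534, 0.288, 0.121], [0.535, 0.289, 0.092]]
pink etc [[ 0.363 -0.059  0.033]
 [ 0.467 -0.024  0.051]
 [ 0.519  0.035  0.096]]
[ 71.83848051  39.52838962 -11.14481645  89.73671515   9.01570406
  51.70863043 -12.32407155]schema error: expected keys x, y, z, twist, gripper
```

```bash
python3 -m jog '[{"x":12,"y":-11,"z":0,"twist":0,"gripper":0},{"x":24,"y":-22,"z":0,"twist":0,"gripper":0},{"x":24,"y":-22,"z":0,"twist":0,"gripper":0},{"x":24,"y":-22,"z":0,"twist":0,"gripper":0},{"x":24,"y":-22,"z":0,"twist":0,"gripper":0},{"x":24,"y":-22,"z":0,"twist":0,"gripper":0},{"x":24,"y":-22,"z":0,"twist":0,"gripper":0},{"x":24,"y":-22,"z":0,"twist":0,"gripper":0},{"x":24,"y":-22,"z":0,"twist":0,"gripper":0},{"x":24,"y":-22,"z":0,"twist":0,"gripper":0},{"x":24,"y":-22,"z":0,"twist":0,"gripper":0},{"x":24,"y":-22,"z":0,"twist":0,"gripper":0},{"x":24,"y":-22,"z":0,"twist":0,"gripper":0},{"x":24,"y":-22,"z":0,"twist":0,"gripper":0},{"x":24,"y":-22,"z":0,"twist":0,"gripper":0},{"x":24,"y":-22,"z":0,"twist":0,"gripper":0},{"x":12,"y":-11,"z":0,"twist":0,"gripper":0}]' 10
python3 -m jog '[{"x":0,"y":0,"z":20,"twist":-7.5,"gripper":0},{"x":0,"y":0,"z":20,"twist":-7.5,"gripper":0},{"x":0,"y":0,"z":20,"twist":-7.5,"gripper":0},{"x":0,"y":0,"z":20,"twist":-7.5,"gripper":0},{"x":0,"y":0,"z":15,"twist":-7.5,"gripper":0},{"x":0,"y":0,"z":0,"twist":-7.5,"gripper":0},{"x":0,"y":0,"z":0,"twist":-8,"gripper":0},{"x":0,"y":0,"z":0,"twist":0,"gripper":0},{"x":0,"y":0,"z":0,"twist":0,"gripper":0}]'
cat >> h.py <<'E'
def go(x,y,z,yaw):
    s=state();R=s["eef_rot"];d=R.T@(np.array([x,y,z])-s["tcp_pos"]*1000)
    a=np.degrees(np.arctan2(R[1,0],R[0,0]))
    print("tcp",(s["tcp_pos"]*1000).round(1),"yaw",a.round(2),"shift",d.round(1),"twist",round((a-yaw+180)%360-180,2),"F",s["wrist_force"].round(2),"t",s["time_s"],"gap",s["finger_gap"],"j",s["joints"].round(0))
E
python3 -c "
from h import *
go(455.6,-117.4,112,73)"
```

```text
time_s: 1.8
tcp_pos: [0.4557, -0.1212, 0.2386]
eef_rot: [[0.938, 0.348, 0.001], [0.348, -0.938, 0.001], [0.001, -0.001, -1.0]]
wrist_force: [0.1, 0.3, 0.8]
finger_gap: 0.0009
finger_force: 0.0
time_s: 2.7
tcp_pos: [0.4544, -0.1245, 0.1436]
eef_rot: [[0.294, 0.956, -0.0], [0.956, -0.294, 0.0], [0.0, -0.0, -1.0]]
wrist_force: [-0.7, -0.1, -0.9]
finger_gap: 0.0006
finger_force: 0.0
tcp [ 454.4 -124.5  143.6] yaw 72.9 shift [ 7.1 -0.9 31.6] twist -0.1 F [-0.74 -0.06 -0.89] t 2.7 gap 0.0006001296553719503 j [ 21.  39. -18. 121.  28.  25. -36.]
```

```bash
python3 -m jog '[{"x":4,"y":-1,"z":12,"twist":0,"gripper":0},{"x":3,"y":0,"z":14,"twist":0,"gripper":0},{"x":0,"y":0,"z":5,"twist":0,"gripper":0},{"x":0,"y":0,"z":2,"twist":0,"gripper":0},{"x":0,"y":0,"z":1,"twist":0,"gripper":0},{"x":0,"y":0,"z":1,"twist":0,"gripper":0},{"x":0,"y":0,"z":1,"twist":0,"gripper":0},{"x":0,"y":0,"z":1,"twist":0,"gripper":0},{"x":0,"y":0,"z":1,"twist":0,"gripper":0}]'
python3 -m jog '[{"x":0,"y":0,"z":1.5,"twist":0,"gripper":0},{"x":0,"y":0,"z":1.5,"twist":0,"gripper":0},{"x":0,"y":0,"z":1.5,"twist":0,"gripper":0},{"x":0,"y":0,"z":1.5,"twist":0,"gripper":0},{"x":0,"y":0,"z":1.5,"twist":0,"gripper":0}]'
```

```text
time_s: 3.6
tcp_pos: [0.4558, -0.1174, 0.1059]
eef_rot: [[0.291, 0.957, 0.001], [0.957, -0.291, 0.0], [0.0, 0.001, -1.0]]
wrist_force: [-0.0, 0.3, 0.3]
finger_gap: 0.0002
finger_force: 0.3
time_s: 4.1
tcp_pos: [0.4555, -0.1175, 0.098]
eef_rot: [[0.291, 0.957, -0.0], [0.957, -0.291, -0.0], [-0.0, -0.0, -1.0]]
wrist_force: [0.9, -0.2, 0.1]
finger_gap: 0.0006
finger_force: 0.0
```

```bash
python3 -m jog '[{"x":0,"y":0,"z":1.5,"twist":0,"gripper":0},{"x":0,"y":0,"z":1.5,"twist":0,"gripper":0},{"x":0,"y":0,"z":1.5,"twist":0,"gripper":0},{"x":0,"y":0,"z":1.5,"twist":0,"gripper":0}]'
python3 - <<'E'
from h import *
c=capture("side");a=cv2.resize(c["pixels"][175:305,130:250],None,fx=4.5,fy=4.5)
cv2.imwrite("pics/s1.png",a[...,::-1])
E
```

```text
time_s: 4.5
tcp_pos: [0.4557, -0.1177, 0.0956]
eef_rot: [[0.291, 0.957, 0.003], [0.957, -0.291, -0.003], [-0.002, 0.003, -1.0]]
wrist_force: [-7.9, 2.7, 60.7]
finger_gap: 0.0006
finger_force: 28.9
```

View pics/s1.png

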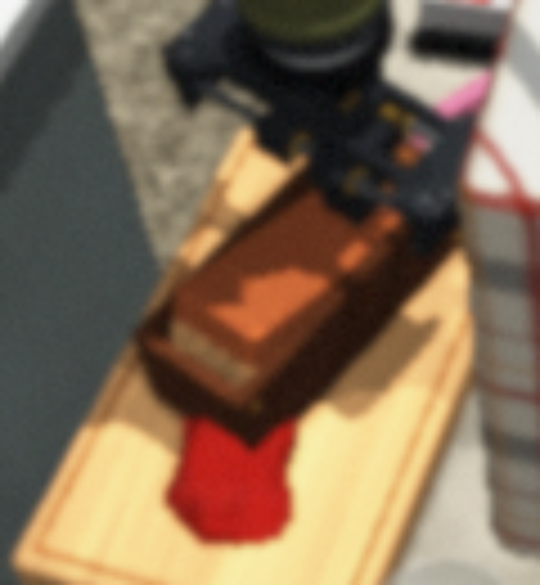

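The stone is tipped: its near end with the pale wooden base stands above the rim (crop (220,340)). Backing off and moving over the raised end.

```bash
python3 -m jog '[{"x":0,"y":0,"z":-10,"twist":0,"gripper":0},{"x":0,"y":0,"z":-20,"twist":0,"gripper":0},{"x":0,"y":0,"z":-30,"twist":0,"gripper":0},{"x":0,"y":0,"z":-10,"twist":0,"gripper":1},{"x":-20,"y":0,"z":0,"twist":0,"gripper":1},{"x":-30,"y":0,"z":0,"twist":0,"gripper":1},{"x":-30,"y":0,"z":0,"twist":0,"gripper":1},{"x":-29,"y":0,"z":0,"twist":0,"gripper":1},{"x":0,"y":0,"z":0,"twist":0,"gripper":1},{"x":0,"y":0,"z":0,"twist":0,"gripper":1},{"x":0,"y":0,"z":0,"twist":0,"gripper":1}]'
python3 - <<'E'
from h import *
go(423.7,-221.6,111,73)
for n in("top","side"):
    c=capture(n);P=cloud(c)
    d=np.array([.292,.956]);q=(P[...,:2]-np.array([.4395,-.170]));x=q@d;y=q@np.array([-.956,.292])
    hs=cv2.cvtColor(c["pixels"],cv2.COLOR_RGB2HSV)
    for xx in range(-75,70,10):
        m=(abs(x*1000-xx)<5)&(abs(y)<.02)&(P[...,2]<.15)&(P[...,2]>.03);
        if m.sum()>5: print(n,xx,m.sum(),(np.nanpercentile(P[m][:,2],[10,50,90])*1000-40).round(1))
E
```

```text
time_s: 5.65
tcp_pos: [0.4243, -0.2205, 0.162]
eef_rot: [[0.289, 0.957, 0.0], [0.957, -0.289, 0.001], [0.001, -0.0, -1.0]]
wrist_force: [-0.4, 0.1, -0.5]
finger_gap: 0.0624
finger_force: 0.0
tcp [ 424.3 -220.5  162. ] yaw 73.2 shift [-1.2 -0.2 51. ] twist 0.2 F [-0.39  0.1  -0.52] t 5.65 gap 0.06238787981650374 j [ 36.  37. -22. 119.  28.  29. -24.]
top -25 8 [76.9 78.8 80.6]
top -15 46 [74.4 76.7 79.2]
top -5 61 [72.  74.2 76.4]
top 5 63 [68.  70.6 72.3]
top 15 58 [64.8 67.6 69.9]
top 25 60 [62.6 64.8 66.8]
top 35 59 [59.5 61.8 63.9]
top 45 56 [55.7 58.1 60.6]
top 55 53 [53.2 55.4 57.1]
top 65 55 [49.6 51.8 54.6]
side -75 51 [64.9 67.8 69.4]
side -65 70 [50.6 57.6 65.3]
side -55 105 [67.2 79.9 87.5]
side -45 19 [82.8 85.2 87.4]
side 55 10 [50.2 53.4 55.4]
side 65 31 [48.2 50.1 52.1]
```

Profile matches the stated tipped pose. Descend and grip hard.

```bash
python3 -m jog '[{"x":-1,"y":0,"z":0,"twist":0,"gripper":1},{"x":0,"y":0,"z":0,"twist":0,"gripper":1},{"x":0,"y":0,"z":0,"twist":0,"gripper":1},{"x":0,"y":0,"z":12,"twist":0,"gripper":1},{"x":0,"y":0,"z":12,"twist":0,"gripper":1},{"x":0,"y":0,"z":12,"twist":0,"gripper":1},{"x":0,"y":0,"z":10,"twist":0,"gripper":1},{"x":0,"y":0,"z":3,"twist":0,"gripper":1},{"x":0,"y":0,"z":1.5,"twist":0,"gripper":1},{"x":0,"y":0,"z":0,"twist":0,"gripper":1}]' 60
python3 -m jog '[{"x":0,"y":0,"z":0,"twist":0,"gripper":0},{"x":0,"y":0,"z":0,"twist":0,"gripper":0},{"x":0,"y":0,"z":0,"twist":0,"gripper":0},{"x":0,"y":0,"z":0,"twist":0,"gripper":0},{"x":0,"y":0,"z":0,"twist":0,"gripper":0},{"x":0,"y":0,"z":0,"twist":0,"gripper":0}]' 60
```

```text
time_s: 6.75
tcp_pos: [0.4237, -0.2227, 0.1118]
eef_rot: [[0.291, 0.957, 0.0], [0.957, -0.291, -0.0], [-0.0, 0.0, -1.0]]
wrist_force: [0.3, -0.8, -0.7]
finger_gap: 0.0882
finger_force: 0.0
time_s: 7.35
tcp_pos: [0.4238, -0.2228, 0.1118]
eef_rot: [[0.291, 0.957, 0.0], [0.957, -0.291, -0.0], [-0.0, 0.001, -1.0]]
wrist_force: [-0.2, -0.5, 0.6]
finger_gap: 0.055
finger_force: 60.0
```

Gripped: gap 55 mm at 60 N, matching the 56 mm stone. Lift slowly a little, then check the tilt.

```bash
python3 -m jog '[{"x":0,"y":0,"z":-2,"twist":0,"gripper":0},{"x":0,"y":0,"z":-4,"twist":0,"gripper":0},{"x":0,"y":0,"z":-6,"twist":0,"gripper":0},{"x":0,"y":0,"z":-8,"twist":0,"gripper":0},{"x":0,"y":0,"z":-10,"twist":0,"gripper":0},{"x":0,"y":0,"z":-10,"twist":0,"gripper":0},{"x":0,"y":0,"z":-10,"twist":0,"gripper":0},{"x":0,"y":0,"z":-10,"twist":0,"gripper":0},{"x":0,"y":0,"z":-10,"twist":0,"gripper":0},{"x":0,"y":0,"z":-10,"twist":0,"gripper":0},{"x":0,"y":0,"z":-8,"twist":0,"gripper":0},{"x":0,"y":0,"z":-6,"twist":0,"gripper":0},{"x":0,"y":0,"z":-4,"twist":0,"gripper":0},{"x":0,"y":0,"z":-2,"twist":0,"gripper":0}]'
cat >> h.py <<'E'
def tilt():
    c=capture("top");P=cloud(c);s=state();R=s["eef_rot"];L=(P-s["tcp_pos"])@R*1000
    hs=cv2.cvtColor(c["pixels"],cv2.COLOR_RGB2HSV)
    m=(hs[...,0]>3)&(hs[...,0]<17)&(hs[...,1]>90)&(abs(L[...,1])<24)&(L[...,0]>10)&(L[...,0]<170)&(L[...,2]<100)&(L[...,2]>-60)
    Q=L[m];p=np.polyfit(Q[:,0],Q[:,2],1);r=Q[:,2]-np.polyval(p,Q[:,0]);Q=Q[abs(r)<5];p=np.polyfit(Q[:,0],Q[:,2],1)
    print("n",len(Q),"slope rad",np.arctan(p[0]).round(3),"z@x=0",p[1].round(1),"x range",np.percentile(Q[:,0],[1,99]).round(0),"z far",Q[:,2].max().round(1))
    return c
E
python3 -c "
from h import *
tilt();go(433,133,215,98.5)"
```

```text
time_s: 8.75
tcp_pos: [0.4235, -0.2227, 0.212]
eef_rot: [[0.291, 0.957, 0.0], [0.957, -0.291, -0.0], [-0.0, 0.0, -1.0]]
wrist_force: [0.3, 0.3, -4.8]
finger_gap: 0.0552
finger_force: 60.0
n 843 slope rad 0.334 z@x=0 -17.5 x range [ 31. 133.] z far 31.6
tcp [ 423.6 -222.7  212. ] yaw 73.1 shift [343.1 -94.4  -3. ] twist -25.4 F [ 0.59  0.83 -3.35] t 8.8 gap 0.05512503148513845 j [ 39.  33. -27. 116.  24.  37. -20.]
```

Stone held, tilt 0.33 rad. Carry it over to the holder (contact expected at TCP z ≈ 97 mm).

```bash
python3 -m jog '[{"x":6,"y":-1.7,"z":0,"twist":0,"gripper":0},{"x":12,"y":-3.3,"z":0,"twist":0,"gripper":0},{"x":20,"y":-5.5,"z":0,"twist":0,"gripper":0},{"x":20,"y":-5.5,"z":0,"twist":0,"gripper":0},{"x":20,"y":-5.5,"z":0,"twist":0,"gripper":0},{"x":20,"y":-5.5,"z":0,"twist":0,"gripper":0},{"x":20,"y":-5.5,"z":0,"twist":0,"gripper":0},{"x":20,"y":-5.5,"z":0,"twist":0,"gripper":0},{"x":20,"y":-5.5,"z":0,"twist":0,"gripper":0},{"x":20,"y":-5.5,"z":0,"twist":0,"gripper":0},{"x":20,"y":-5.5,"z":0,"twist":0,"gripper":0},{"x":20,"y":-5.5,"z":0,"twist":0,"gripper":0},{"x":20,"y":-5.5,"z":0,"twist":0,"gripper":0},{"x":20,"y":-5.5,"z":0,"twist":0,"gripper":0},{"x":20,"y":-5.5,"z":0,"twist":0,"gripper":0},{"x":20,"y":-5.5,"z":0,"twist":0,"gripper":0},{"x":20,"y":-5.5,"z":0,"twist":0,"gripper":0},{"x":12,"y":-5,"z":0,"twist":0,"gripper":0},{"x":4,"y":-3,"z":0,"twist":0,"gripper":0}]'
python3 -m jog '[{"x":0,"y":0,"z":0,"twist":-3,"gripper":0},{"x":0,"y":0,"z":0,"twist":-5,"gripper":0},{"x":0,"y":0,"z":0,"twist":-5,"gripper":0},{"x":0,"y":0,"z":0,"twist":-5,"gripper":0},{"x":0,"y":0,"z":0,"twist":-4.4,"gripper":0},{"x":0,"y":0,"z":0,"twist":-3,"gripper":0},{"x":0,"y":0,"z":0,"twist":0,"gripper":0},{"x":0,"y":0,"z":0,"twist":0,"gripper":0}]'
python3 -c "
from h import *
tilt();go(432.2,123.5,110,98.5)"
```

```text
time_s: 10.7
tcp_pos: [0.4283, 0.1274, 0.2116]
eef_rot: [[0.287, 0.958, -0.0], [0.958, -0.287, 0.001], [0.001, -0.001, -1.0]]
wrist_force: [-0.1, -0.5, -4.2]
finger_gap: 0.0555
finger_force: 60.0
time_s: 11.5
tcp_pos: [0.4288, 0.1244, 0.2116]
eef_rot: [[-0.146, 0.989, -0.001], [0.989, 0.146, -0.0], [-0.0, -0.001, -1.0]]
wrist_force: [-0.5, -0.7, -4.2]
finger_gap: 0.055
finger_force: 60.0Traceback (most recent call last):
  File "<string>", line 3, in <module>
    tilt();go(432.2,123.5,110,98.5)
    ~~~~^^
  File "h.py", line 30, in tilt
    Q=L[m];p=np.polyfit(Q[:,0],Q[:,2],1);r=Q[:,2]-np.polyval(p,Q[:,0]);Q=Q[abs(r)<5];p=np.polyfit(Q[:,0],Q[:,2],1)
             ~~~~~~~~~~^^^^^^^^^^^^^^^^^
    raise TypeError("expected non-empty vector for x")
TypeError: expected non-empty vector for x
```

```bash
python3 - <<'E'
from h import *
go(432.2,123.5,110,98.5)
a=capture("top");b=capture("side")
A=cv2.resize(a["pixels"][130:290,110:280],None,fx=2.3,fy=2.3);B=cv2.resize(b["pixels"][60:220,170:340],None,fx=2.3,fy=2.3)
cv2.imwrite("pics/p2.png",np.hstack([A,B])[...,::-1])
E
```

```text
tcp [429.  124.5 211.6] yaw 98.43 shift [ -1.4   3.1 101.6] twist -0.07 F [ 0.45  0.57 -4.  ] t 11.55 gap 0.055268887648404735 j [ -2.  31. -30. 120.  27.  35. -43.]
```

View pics/p2.png

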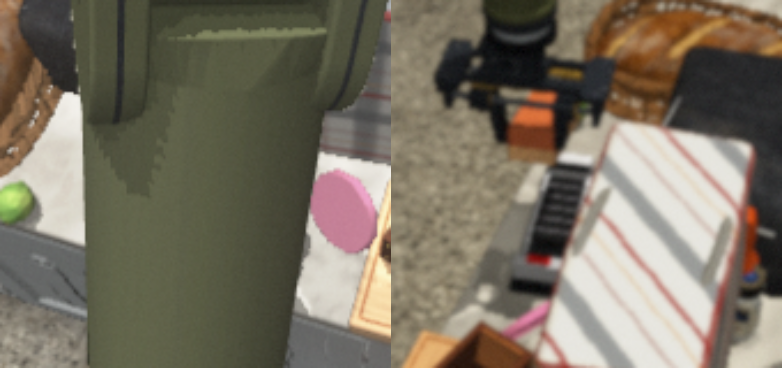

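Top camera is blocked by the arm; the side view shows the stone in the fingers, end face toward the camera, in line above the holder. Descend to just above contact, then slowly with force checks.

```bash
python3 -m jog '[{"x":0,"y":1,"z":5,"twist":0,"gripper":0},{"x":-1,"y":1,"z":10,"twist":0,"gripper":0},{"x":0,"y":0,"z":12,"twist":0,"gripper":0},{"x":0,"y":0,"z":12,"twist":0,"gripper":0},{"x":0,"y":0,"z":12,"twist":0,"gripper":0},{"x":0,"y":0,"z":12,"twist":0,"gripper":0},{"x":0,"y":0,"z":12,"twist":0,"gripper":0},{"x":0,"y":0,"z":12,"twist":0,"gripper":0},{"x":0,"y":0,"z":8,"twist":0,"gripper":0},{"x":0,"y":0,"z":4,"twist":0,"gripper":0},{"x":0,"y":0,"z":2,"twist":0,"gripper":0},{"x":0,"y":0,"z":0,"twist":0,"gripper":0}]'
python3 -m jog '[{"x":0,"y":0,"z":2,"twist":0,"gripper":0},{"x":0,"y":0,"z":2,"twist":0,"gripper":0},{"x":0,"y":0,"z":2,"twist":0,"gripper":0},{"x":0,"y":0,"z":2,"twist":0,"gripper":0},{"x":0,"y":0,"z":2,"twist":0,"gripper":0}]' 40
python3 -m jog '[{"x":0,"y":0,"z":2,"twist":0,"gripper":0},{"x":0,"y":0,"z":2,"twist":0,"gripper":0},{"x":0,"y":0,"z":2,"twist":0,"gripper":0}]' 40
```

```text
time_s: 12.85
tcp_pos: [0.4315, 0.1241, 0.1106]
eef_rot: [[-0.148, 0.989, 0.0], [0.989, 0.148, -0.0], [-0.0, 0.0, -1.0]]
wrist_force: [0.1, 0.1, -4.2]
finger_gap: 0.0553
finger_force: 60.0
time_s: 13.35
tcp_pos: [0.4314, 0.1239, 0.1006]
eef_rot: [[-0.148, 0.989, 0.0], [0.989, 0.148, -0.0], [-0.0, 0.0, -1.0]]
wrist_force: [-0.2, -0.6, -3.8]
finger_gap: 0.0554
finger_force: 40.0
time_s: 13.65
tcp_pos: [0.4315, 0.1235, 0.0947]
eef_rot: [[-0.147, 0.989, 0.0], [0.989, 0.147, -0.001], [-0.001, 0.0, -1.0]]
wrist_force: [0.6, -2.5, 0.4]
finger_gap: 0.0556
finger_force: 40.0
```

```bash
python3 -m jog '[{"x":-0.5,"y":0,"z":2,"twist":0,"gripper":0},{"x":-0.5,"y":0,"z":2,"twist":0,"gripper":0},{"x":-0.5,"y":0,"z":2,"twist":0,"gripper":0},{"x":-0.5,"y":0,"z":2,"twist":0,"gripper":0},{"x":-0.5,"y":0,"z":2,"twist":0,"gripper":0}]' 30
python3 -m jog '[{"x":-0.5,"y":0,"z":2,"twist":0,"gripper":0},{"x":-0.5,"y":0,"z":2,"twist":0,"gripper":0},{"x":-0.5,"y":0,"z":2,"twist":0,"gripper":0},{"x":-0.5,"y":0,"z":2,"twist":0,"gripper":0},{"x":-0.5,"y":0,"z":2,"twist":0,"gripper":0}]' 30
python3 -m jog '[{"x":0,"y":0,"z":2,"twist":0,"gripper":0},{"x":0,"y":0,"z":2,"twist":0,"gripper":0},{"x":0,"y":0,"z":2,"twist":0,"gripper":0},{"x":0,"y":0,"z":2,"twist":0,"gripper":0}]' 30
python3 -c "
from h import *
go(432.2,123.5,56,98.5)
c=capture('side');cv2.imwrite('pics/s3.png',cv2.resize(c['pixels'][80:200,190:310],None,fx=4,fy=4)[...,::-1])"
```

```text
time_s: 14.15
tcp_pos: [0.432, 0.1221, 0.0846]
eef_rot: [[-0.148, 0.989, 0.001], [0.989, 0.148, 0.001], [0.001, 0.001, -1.0]]
wrist_force: [-0.2, -1.4, -0.7]
finger_gap: 0.0553
finger_force: 30.0
time_s: 14.65
tcp_pos: [0.4321, 0.1188, 0.0745]
eef_rot: [[-0.148, 0.989, -0.0], [0.989, 0.148, -0.0], [-0.0, -0.0, -1.0]]
wrist_force: [-0.4, -1.7, 1.1]
finger_gap: 0.0555
finger_force: 30.0
time_s: 15.05
tcp_pos: [0.4321, 0.1189, 0.0665]
eef_rot: [[-0.148, 0.989, -0.0], [0.989, 0.148, -0.0], [-0.0, -0.0, -1.0]]
wrist_force: [0.0, -2.2, 1.3]
finger_gap: 0.0554
finger_force: 30.0
tcp [432.1 118.9  66.5] yaw 98.5 shift [ 4.5  0.8 10.5] twist -0.0 F [ 0.01 -2.16  1.31] t 15.05 gap 0.05538351170964196 j [-16.  46.  -9. 127.  44.  10. -57.]
```

View pics/s3.png

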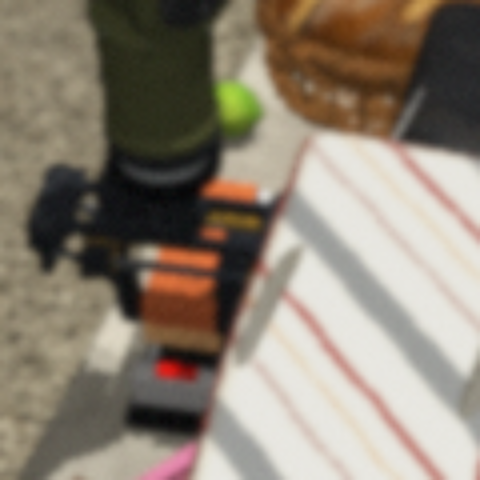

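The stone lies nearly flat between the jaws (near end at crop (180,330), red-marked jaw in front at (175,370)). Lower the rest in small steps.

```bash
python3 -m jog '[{"x":0,"y":0,"z":1.5,"twist":0,"gripper":0},{"x":0,"y":0,"z":1.5,"twist":0,"gripper":0},{"x":0,"y":0,"z":1.5,"twist":0,"gripper":0},{"x":0,"y":0,"z":1.5,"twist":0,"gripper":0}]' 30
python3 -m jog '[{"x":0,"y":0,"z":1,"twist":0,"gripper":0},{"x":0,"y":0,"z":1,"twist":0,"gripper":0},{"x":0,"y":0,"z":1,"twist":0,"gripper":0}]' 30
python3 -m jog '[{"x":0,"y":0,"z":1,"twist":0,"gripper":0},{"x":0,"y":0,"z":1,"twist":0,"gripper":0}]' 30
```

```text
time_s: 15.5
tcp_pos: [0.4321, 0.1189, 0.0606]
eef_rot: [[-0.148, 0.989, -0.0], [0.989, 0.148, -0.0], [-0.0, -0.0, -1.0]]
wrist_force: [0.1, -2.3, 0.6]
finger_gap: 0.0555
finger_force: 30.0
time_s: 15.8
tcp_pos: [0.4321, 0.119, 0.0576]
eef_rot: [[-0.148, 0.989, 0.0], [0.989, 0.148, -0.0], [-0.0, 0.0, -1.0]]
wrist_force: [0.1, -2.7, 0.5]
finger_gap: 0.0559
finger_force: 30.0
time_s: 16.0
tcp_pos: [0.4322, 0.1187, 0.057]
eef_rot: [[-0.148, 0.989, 0.002], [0.989, 0.148, -0.001], [-0.001, 0.001, -1.0]]
wrist_force: [-2.5, -4.0, 29.0]
finger_gap: 0.0557
finger_force: 30.0
```

Force jumped to 29 N at z = 57 mm: flat on the bed. Release and rise.

```bash
python3 -m jog '[{"x":0,"y":0,"z":-1,"twist":0,"gripper":0},{"x":0,"y":0,"z":0,"twist":0,"gripper":1},{"x":0,"y":0,"z":0,"twist":0,"gripper":1},{"x":0,"y":0,"z":0,"twist":0,"gripper":1},{"x":0,"y":0,"z":0,"twist":0,"gripper":1},{"x":0,"y":0,"z":0,"twist":0,"gripper":1},{"x":0,"y":0,"z":0,"twist":0,"gripper":1},{"x":0,"y":0,"z":-10,"twist":0,"gripper":1},{"x":0,"y":0,"z":-20,"twist":0,"gripper":1},{"x":0,"y":0,"z":-20,"twist":0,"gripper":0},{"x":0,"y":0,"z":-20,"twist":0,"gripper":0},{"x":-25,"y":0,"z":-10,"twist":0,"gripper":0},{"x":-25,"y":0,"z":0,"twist":0,"gripper":0},{"x":-25,"y":0,"z":0,"twist":0,"gripper":0},{"x":-20,"y":0,"z":0,"twist":0,"gripper":0},{"x":0,"y":0,"z":0,"twist":0,"gripper":0},{"x":0,"y":0,"z":0,"twist":0,"gripper":0}]'
python3 - <<'E'
from h import *
o=np.array([423.8,193]);d=np.array([-.148,.989])
t=o+d*(-135);go(t[0],t[1],40,98.5)
a=capture("top");b=capture("side")
A=cv2.resize(a["pixels"][150:280,130:260],None,fx=3,fy=3);B=cv2.resize(b["pixels"][80:210,180:310],None,fx=3,fy=3)
cv2.imwrite("pics/p4.png",np.hstack([A,B])[...,::-1])
for n,c in(("top",a),("side",b)):
    P=cloud(c);hs=cv2.cvtColor(c["pixels"],cv2.COLOR_RGB2HSV)
    m=(hs[...,0]>3)&(hs[...,0]<17)&(hs[...,1]>90)&(abs(P[...,2]-.072)<.008)&(P[...,1]>.05)&(P[...,1]<.3)&(P[...,0]<.5)
    Q=np.array([onplane(c,q[::-1],.072)[:2] for q in np.argwhere(m)])*1000
    if len(Q)>50: print(n,len(Q),np.nanmedian(P[m][:,2]),cv2.minAreaRect(Q.astype(np.float32)))
E
```

```text
time_s: 17.7
tcp_pos: [0.4462, 0.0255, 0.1367]
eef_rot: [[-0.147, 0.989, 0.0], [0.989, 0.147, 0.001], [0.001, 0.0, -1.0]]
wrist_force: [0.9, -0.4, -0.2]
finger_gap: 0.026
finger_force: 0.0
tcp [446.2  25.5 136.7] yaw 98.47 shift [33.9  2.6 96.7] twist -0.03 F [ 0.95 -0.41 -0.17] t 17.7 gap 0.02598350093747141 j [  6.  39. -24. 125.  39.  24. -41.]
top 794 0.07289910171977604 ((416.9154968261719, 202.76736450195312), (57.37208557128906, 107.88018035888672), 8.151579856872559)
side 259 0.07092471131395728 ((426.2968444824219, 183.12322998046875), (56.642276763916016, 146.10400390625), 8.052018165588379)
```

View pics/p4.png

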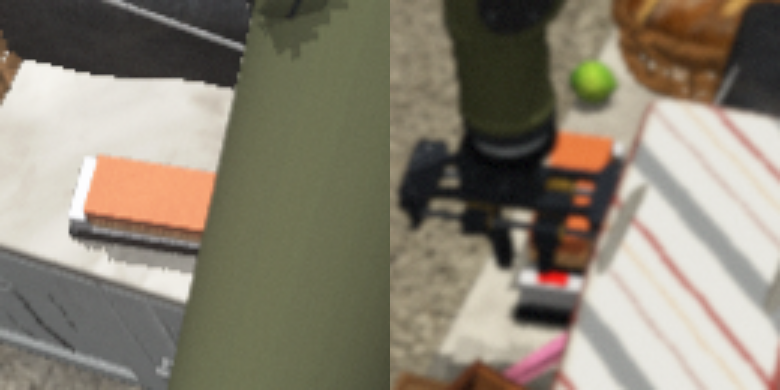

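Stone lies flat (top at 72 mm), in line (98.1° vs 98.5°), ~10 mm short of the fixed jaw, as planned. Check the pink disc's height before descending behind the jaw.

```bash
python3 - <<'E'
from h import *
import pickle
c=pickle.load(open("top0.pkl","rb"));P=cloud(c);hs=cv2.cvtColor(c["pixels"],cv2.COLOR_RGB2HSV)
m=(hs[...,0]>155)&(hs[...,0]<178)&(hs[...,1]>60)&(P[...,1]>-.1)&(P[...,1]<.06)&(P[...,0]<.55)
Q=P[m];print(len(Q),np.nanpercentile(Q,[1,50,99],axis=0).round(3),Q[np.nanargmax(Q[:,2])],Q[np.nanargmax(Q[:,1])])
E
python3 -m jog '[{"x":10,"y":-3,"z":0,"twist":0,"gripper":0},{"x":16,"y":-4,"z":0,"twist":0,"gripper":0},{"x":8,"y":0,"z":0,"twist":0,"gripper":0},{"x":0,"y":0,"z":0,"twist":0,"gripper":0},{"x":0,"y":0,"z":0,"twist":0,"gripper":0}]' 20
python3 -c "
from h import *
o=np.array([423.8,193]);d=np.array([-.148,.989])
t=o+d*(-135)+10*np.array([-.989,-.148]);go(t[0],t[1],34,98.5)"
```

```text
764 [[ 0.433 -0.047  0.017]
 [ 0.465 -0.007  0.061]
 [ 0.497  0.037  0.097]] [ 0.48302175 -0.0218697   0.09925898] [0.4836524  0.03996341 0.04271075]
time_s: 18.3
tcp_pos: [0.4343, 0.0579, 0.1367]
eef_rot: [[-0.149, 0.989, 0.0], [0.989, 0.149, -0.0], [-0.0, 0.0, -1.0]]
wrist_force: [0.3, -0.9, -1.2]
finger_gap: 0.0005
finger_force: 0.0
tcp [434.3  57.9 136.7] yaw 98.56 shift [  0.2  -0.4 102.7] twist 0.06 F [ 0.27 -0.88 -1.15] t 18.3 gap 0.0005135123653064568 j [  1.  38. -22. 126.  39.  22. -45.]
```

Pink disc slopes down toward the holder (about 40 mm high at y = 0.027), so the gripper body at 98 mm clears it. Descend.

```bash
python3 -m jog '[{"x":0,"y":0,"z":7,"twist":0,"gripper":0},{"x":0,"y":0,"z":15,"twist":0,"gripper":0},{"x":0,"y":0,"z":15,"twist":0,"gripper":0},{"x":0,"y":0,"z":15,"twist":0,"gripper":0},{"x":0,"y":0,"z":15,"twist":0,"gripper":0},{"x":0,"y":0,"z":10,"twist":0,"gripper":0},{"x":0,"y":0,"z":10,"twist":0,"gripper":0},{"x":0,"y":0,"z":10,"twist":0,"gripper":0},{"x":0,"y":0,"z":5,"twist":0,"gripper":0},{"x":0,"y":0,"z":0,"twist":0,"gripper":0}]'
python3 -c "
from h import *
o=np.array([423.8,193]);d=np.array([-.148,.989])
t=o+d*(-97)+10*np.array([-.989,-.148]);go(t[0],t[1],34,98.5)"
```

```text
time_s: 19.3
tcp_pos: [0.4344, 0.0571, 0.0358]
eef_rot: [[-0.149, 0.989, -0.003], [0.989, 0.149, -0.001], [-0.001, -0.003, -1.0]]
wrist_force: [0.6, -0.4, 0.5]
finger_gap: 0.0005
finger_force: 0.0
tcp [434.4  57.1  35.8] yaw 98.55 shift [39.  -0.4  1.8] twist 0.05 F [ 0.59 -0.42  0.49] t 19.3 gap 0.00046291414565979253 j [-12.  50.  -3. 129.  70.   3. -75.]
```

Joint 6 is near its limit; raise slightly (the jaw face still overlaps the tips by 7 mm) and push.

```bash
python3 -m jog '[{"x":0,"y":0,"z":-2.5,"twist":0,"gripper":0},{"x":4,"y":0,"z":0,"twist":0,"gripper":0},{"x":4,"y":0,"z":0,"twist":0,"gripper":0},{"x":2,"y":0,"z":0,"twist":0,"gripper":0},{"x":2,"y":0,"z":0,"twist":0,"gripper":0},{"x":2,"y":0,"z":0,"twist":0,"gripper":0}]'
python3 -m jog '[{"x":2,"y":0,"z":0,"twist":0,"gripper":0},{"x":2,"y":0,"z":0,"twist":0,"gripper":0},{"x":2,"y":0,"z":0,"twist":0,"gripper":0}]'
python3 -c "
from h import *
o=np.array([423.8,193]);d=np.array([-.148,.989])
t=o+d*(-97)+10*np.array([-.989,-.148]);go(t[0],t[1],38,98.5)"
```

```text
time_s: 19.9
tcp_pos: [0.4329, 0.0706, 0.0394]
eef_rot: [[-0.147, 0.989, -0.001], [0.989, 0.147, -0.002], [-0.002, -0.001, -1.0]]
wrist_force: [0.3, -3.5, 2.9]
finger_gap: 0.0002
finger_force: 1.7
time_s: 20.2
tcp_pos: [0.4319, 0.0774, 0.0392]
eef_rot: [[-0.148, 0.989, -0.001], [0.989, 0.148, -0.001], [-0.001, -0.001, -1.0]]
wrist_force: [0.9, -3.8, 2.2]
finger_gap: 0.0005
finger_force: 1.7
tcp [431.9  77.4  39.2] yaw 98.49 shift [18.6 -0.9  1.2] twist -0.01 F [ 0.89 -3.8   2.2 ] t 20.2 gap 0.00046243804087511364 j [-13.  50.  -5. 129.  69.   4. -77.]
```

```bash
for i in 1; do :; done
python3 -m jog '[{"x":2,"y":0,"z":0,"twist":0,"gripper":0},{"x":2,"y":0,"z":0,"twist":0,"gripper":0},{"x":2,"y":0,"z":0,"twist":0,"gripper":0},{"x":2,"y":0,"z":0,"twist":0,"gripper":0}]'
python3 -m jog '[{"x":1,"y":0,"z":0,"twist":0,"gripper":0},{"x":1,"y":0,"z":0,"twist":0,"gripper":0},{"x":1,"y":0,"z":0,"twist":0,"gripper":0},{"x":1,"y":0,"z":0,"twist":0,"gripper":0}]'
python3 -m jog '[{"x":1,"y":0,"z":0,"twist":0,"gripper":0},{"x":1,"y":0,"z":0,"twist":0,"gripper":0}]'
python3 -c "
from h import *
o=np.array([423.8,193]);d=np.array([-.148,.989])
t=o+d*(-97)+10*np.array([-.989,-.148]);go(t[0],t[1],38,98.5)"
```

```text
time_s: 20.6
tcp_pos: [0.4307, 0.0855, 0.0392]
eef_rot: [[-0.148, 0.989, -0.001], [0.989, 0.148, -0.001], [-0.0, -0.001, -1.0]]
wrist_force: [1.9, -2.7, 2.6]
finger_gap: 0.0005
finger_force: 1.7
time_s: 21.0
tcp_pos: [0.4301, 0.0892, 0.0392]
eef_rot: [[-0.148, 0.989, -0.001], [0.989, 0.148, -0.001], [-0.001, -0.001, -1.0]]
wrist_force: [3.0, -4.8, 1.7]
finger_gap: 0.0005
finger_force: 2.6
time_s: 21.2
tcp_pos: [0.43, 0.0899, 0.0392]
eef_rot: [[-0.147, 0.989, -0.001], [0.989, 0.147, -0.003], [-0.003, -0.002, -1.0]]
wrist_force: [2.0, -5.1, 1.9]
finger_gap: 0.0005
finger_force: 2.8
tcp [430.   89.9  39.2] yaw 98.43 shift [ 5.8 -0.8  1.2] twist -0.07 F [ 1.97 -5.05  1.89] t 21.2 gap 0.0004911994812353437 j [-15.  50.  -5. 129.  68.   4. -78.]
```

Force has risen to 5 N: the stone is now being pushed along too. Continue in 1 mm steps to the stop.

```bash

python3 -m jog '[{"x":1,"y":0,"z":0,"twist":0,"gripper":0},{"x":1,"y":0,"z":0,"twist":0,"gripper":0}]' | grep -E "tcp|wrist"
python3 -m jog '[{"x":1,"y":0,"z":0,"twist":0,"gripper":0},{"x":1,"y":0,"z":0,"twist":0,"gripper":0}]'| grep -E "tcp|wrist"
python3 -m jog '[{"x":1,"y":0,"z":0,"twist":0,"gripper":0}]'| grep -E "tcp|wrist"
python3 -m jog '[{"x":1,"y":0,"z":0,"twist":0,"gripper":0}]'| grep -E "tcp|wrist"
python3 -m jog '[{"x":1,"y":0,"z":0,"twist":0,"gripper":0}]'| grep -E "tcp|wrist"
```

```text
tcp_pos: [0.4297, 0.0917, 0.0392]
wrist_force: [2.4, -5.2, 2.4]
tcp_pos: [0.4296, 0.092, 0.0392]
wrist_force: [4.0, -9.2, 2.5]
tcp_pos: [0.4296, 0.092, 0.0392]
wrist_force: [4.5, -10.1, 2.1]
tcp_pos: [0.4296, 0.0921, 0.0392]
wrist_force: [4.9, -11.4, 2.6]
tcp_pos: [0.4296, 0.0921, 0.0393]
wrist_force: [4.2, -13.2, 2.9]
```

```bash

python3 -m jog '[{"x":3,"y":0,"z":0,"twist":0,"gripper":0},{"x":3,"y":0,"z":0,"twist":0,"gripper":0},{"x":3,"y":0,"z":0,"twist":0,"gripper":0}]' | grep -E "tcp|wrist"
python3 -m jog '[{"x":-8,"y":0,"z":0,"twist":0,"gripper":0},{"x":-15,"y":0,"z":0,"twist":0,"gripper":0},{"x":-10,"y":0,"z":-20,"twist":0,"gripper":0},{"x":0,"y":0,"z":-40,"twist":0,"gripper":0},{"x":0,"y":0,"z":-40,"twist":0,"gripper":0},{"x":0,"y":0,"z":-40,"twist":0,"gripper":0},{"x":-40,"y":0,"z":0,"twist":0,"gripper":0},{"x":-40,"y":0,"z":0,"twist":0,"gripper":0},{"x":-40,"y":0,"z":0,"twist":0,"gripper":0},{"x":-40,"y":0,"z":0,"twist":0,"gripper":0},{"x":-20,"y":0,"z":0,"twist":0,"gripper":0},{"x":-40,"y":0,"z":0,"twist":0,"gripper":0},{"x":-40,"y":0,"z":0,"twist":0,"gripper":0},{"x":0,"y":0,"z":0,"twist":0,"gripper":0}]'
python3 - <<'E'
from h import *
a=capture("top");h=cv2.resize(a["pixels"][195:250,145:245],(800,440),interpolation=cv2.INTER_CUBIC)
cv2.imwrite("pics/f.png",h[...,::-1])
for n,c in(("top",a),("side",capture("side"))):
    P=cloud(c);hs=cv2.cvtColor(c["pixels"],cv2.COLOR_RGB2HSV)
    m=(hs[...,0]>3)&(hs[...,0]<17)&(hs[...,1]>90)&(abs(P[...,2]-.072)<.005)&(P[...,1]>.05)&(P[...,1]<.3)&(P[...,0]<.5)
    Q=np.array([onplane(c,q[::-1],.072)[:2] for q in np.argwhere(m)])*1000
    if len(Q)>50: print(n,len(Q),np.nanmedian(P[m][:,2]),cv2.minAreaRect(Q.astype(np.float32)))
E
```

```text
tcp_pos: [0.4293, 0.0924, 0.0394]
wrist_force: [9.4, -29.8, 4.1]
time_s: 23.6
tcp_pos: [0.4706, -0.1877, 0.1782]
eef_rot: [[-0.14, 0.99, -0.001], [0.99, 0.14, -0.002], [-0.002, -0.002, -1.0]]
wrist_force: [-0.6, 0.6, -0.6]
finger_gap: 0.0004
finger_force: 0.0
top 995 0.07269597882459988 ((419.0682678222656, 190.293701171875), (56.66936492919922, 138.64852905273438), 8.798293113708496)
side 666 0.07134637860258675 ((424.839599609375, 186.98745727539062), (56.986114501953125, 143.61854553222656), 8.024654388427734)
```

View pics/f.png

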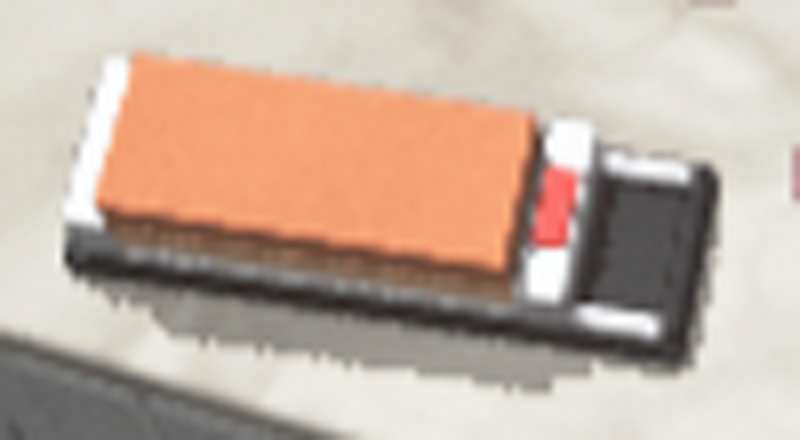

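Stone sits flat between both jaws (fixed jaw crop (95,140), jaw with red mark (560,210)). Measure the travel from the red mark's displacement.

```bash
python3 - <<'E'
from h import *
import pickle
R=[]
for c in (pickle.load(open("top0.pkl","rb")),capture("top")):
    p=c["pixels"].astype(float);sub=p[205:240,200:235]
    w=np.clip(sub[...,0]-sub[...,1:].mean(-1)-0,0,None);o=(sub[...,1]>.47*sub[...,0]);hs=cv2.cvtColor(c["pixels"],cv2.COLOR_RGB2HSV)[205:240,200:235]
    m=((hs[...,0]<4)|(hs[...,0]>172))&(hs[...,1]>80)
    v,u=np.mgrid[205:240,200:235]
    k,l,st,ce=cv2.connectedComponentsWithStats(m.astype(np.uint8));i=1+np.argmax(st[1:,4]);mm=cv2.dilate((l==i).astype(np.uint8),np.ones((3,3)))>0
    mm&=w<1e9;mm&=~((hs[...,0]>4)&(hs[...,0]<20)&(hs[...,1]>90))
    ww=w*mm;cc=((ww*u).sum()/ww.sum(),(ww*v).sum()/ww.sum());q=onplane(c,cc,.046)[:2]*1000
    print(st[i],cc,q);R.append(q)
print("travel",np.linalg.norm(R[1]-R[0]))
E
```

```text
[21 13  6 10 42] (np.float64(223.34156820622985), np.float64(221.90679996695033)) [439.72950737  87.96912584]
[11 11  6 10 45] (np.float64(213.8856846968852), np.float64(220.4965346929021)) [435.8189129  114.01235011]
travel 26.335190888893784
```

Measured travel is 26.3 mm with a firm stop at 30 N. The jaws can only lock like that with the stone tight, so I'm handing in.

```bash
python3 -c "
from rig import *
print(finish_job())"
```

```text
the job is handed in; nothing more can be done
None
```

I handed the job in: the whetstone lies flat on the holder's bed, orange side up, clamped between both jaws, and the arm is clear. I got no verdict back. The jaw's travel measured 26.3 mm (25.5 to 31 wanted) with a firm stop at about 30 N, and I didn't re-measure the bystanders.

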